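# Gauge the inclined guide tube and present the rod tip

## Robot

A 6-joint arm with a two-finger parallel gripper is mounted at the origin on a cart in front of the work surface, level with it; the furniture and walls round the work are solid. World frame = base frame: x ahead of the robot, y to its left, z up, the work surface at z = 0. Lengths are in m, angles in rad, forces in N, time in s.
With the tool pointing down it reaches from about 0.35 to 0.925 m from the base axis. Payload 6.4 kg.
Tool frame: the origin (TCP) lies at the centre of the arm's flange, where the gripper is bolted on; the fingertips stand 199 mm ahead of it and the grasp point (between the pads) lies 180 mm ahead of it; z points along the fingers, y is the line along which they close (so a half turn about z gives the same grasp; the last joint's range is limited). The gripper opens to 94 mm and grips with 3 to 60 N. Pads are 16 mm wide; open, the fingers measure 119 mm over their backs; the gripper's body (75 mm by 177 mm) begins 78 mm behind the grasp point.
Start: joints at [1.14, 0.245, 1.558, -0, 1.339, -0.174], TCP at [0.165, 0.629, 0.405] pointing down, gripper open.
Joint ranges: [-3.13, 3.13], [-1.02, 2.26], [0.13, 2.54], [-0.95, 4.09], [0.21, 2.88], [-2.74, 2.74]. Speed limits (rad/s): [2.57, 2.57, 3.14, 3.14, 3.14, 3.14].

## Interface

Orientations are given as a 3x3 rotation matrix whose columns are the frame's x, y, z axes.
In Python, from rig import * gives the robot as it stands.
- The arm moves only by the tool play_rows, never from a script. Its argument "series" is one flat list of numbers, 7 for each row, row after row: the gripper command: -1 is fully open, 1 is shut, values between are in proportion, then the shift along the world's x, y, z in m, then the turn, a rotation vector about the world's x, y, z in rad. A call has 1 to 10 rows; each row shifts and turns the commanded pose from where the row before left it; what a row does not reach is not made up. A row lasts 1/10 s, in which the tool goes at most 50 mm and 8.59 degrees, less where a joint would pass 70% of its speed; a pose out of reach is approached as far as the arm can. A call is refused whole if a number of a shift passes 0.05 or a number of a turn 0.15, either way. A call with a gripper value outside its range is refused whole. The fingers move at their own pace and stop on an object; "grip_force" is the grip in N (left out, the last holds). Time passes only in rows, so rows that do not move let the fingers close. It gives the time, the measured TCP pose, the force, the opening and the grip force at its end, in the units of the state.
- get_state(): the state, without advancing time (a new reading comes with each control period).
- camera(name): name is "scene" or "top" or "wrist"; returns (picture, depth): 480x640x3 uint8, red, green, blue; 480x640 float32, m along the optical axis (not along the pixel's ray), 0 where there is no reading.
- calibration(name): a dict with "mtx" (3x3 intrinsics, pixels), "k1" (the pictures are not rectified: a ray, as slopes to the right and down, at radius r is drawn at 1 + k1 r^2 times it, then the intrinsics apply), "T" (4x4, takes a point from camera to world coordinates). Camera axes: x right, y down, z forward; pixel columns grow to the right and rows downward; lengths in m; the calibration is good to about 2 mm. A picture is of the moment at which its call begins: read the wrist's pose just before it. calibration takes no time and is no camera call; for the wrist camera it gives the pose at the moment of the call.
- job_done(): hands the job in; it is judged then, once.
Trained networks look in the newest picture that a camera, given by its name, has taken for a name from the list of things; names that differ only in an ending like _2 or _b are one class to them, and where a whole thing is asked for, a point or a joint stands for the part that bears it (a point fixed in the world has none). Each returns a list of dicts, best first, with "conf" (0 to 1); they miss things now and then, are a little off and sometimes report something else, mostly with a low value. They report only what shows in the picture. A call takes as long as a camera call.
- masks_of(camera, query): "mask" (480x640 bool, what is visible of it) and "box" ([left, top, right, bottom] in pixels, round what is visible of it).
The state is a dict: "time_s": time; "joint_positions": joint angles; "dq": joint speeds; "joint_torque": joint torques, N m; "eef_pos": TCP position; "tcp_rot": TCP orientation; "wrist_force": force on the tool from outside, world axes, zero at the start; "torque": the same for the moment, N m; "gripper_width": opening from 0.0 (shut) to 1.0 (fully open); "gripper_force": force on a finger pad.
Only numpy, scipy, OpenCV 4.12 (cv2) and the standard library are available. Lean on these libraries where they do the work, as an engineer would, in place of code of your own. Each camera call takes 0.05 s, during which the arm holds its last target. There are 200 camera calls.

## Task

Take the gauge rod out of its cradle by its handle, slide it down the inclined guide tube until its collar stops against the tube's mouth and keep it seated for a moment, then draw it right out again. Present the tip for reading: hold the rod level and still with its tip over the middle of the open dish lid, about 10 cm above the desk, and finish while still holding it there. Leave the phone, the slide box, the bottle and the dish lid where they are.

Things in the scene. Friction and masses are not known exactly. Their poses are not given: they have to be found in the camera images.
- gauge_rod: gauge rod, 188 mm, loose, about 0.12 kg, level in the cradle, axis 55 mm above the desk. Origin: middle of the handle; +x to the tip. Black handle x = -45 to 45 mm, 16 wide (y), 24 high (z): grip here (balance point x = 16). Neck 12 mm thick to x = 55; collar 30 mm across, x = 55 to 63; steel rod 10 mm thick, x = 63 to 143, last 6 mm tapered to 5 mm.
- rod_tip (a point): end of the gauge rod, 143 mm ahead of the handle's middle
- rod_stop (a point): centre of the collar's front face, which stops against the tube's mouth; 63 mm ahead of the handle's middle
- cradle: fixed cradle: base plate 195 x 44 x 8 mm, two notched posts. Origin: centre of underside; +x as the rod's. Handle's middle rests at x = -49, z = 55 mm. Rear post, 34 mm wide, to z = 53, holds the handle's last 12 mm; front post, 30 mm wide, to z = 58, holds the rod 115 mm ahead of the handle's middle. Beside the handle's middle all is free. The rod lifts straight up.
- guide_tube: fixed inclined steel guide tube on a grey stand (base 150 x 64 x 10 mm). Origin: centre of its open upper mouth, 85 mm above the desk; +x runs along the bore INTO the tube, 30 degrees below level. Bore 16 mm, 95 mm deep, open at both ends; 30 mm outside, dark ring of 38 mm at the mouth. Seated, the collar's front lies on the mouth: rod_stop at this origin, rod's x along the bore.
- dish: open round dish lid, 88 mm across, 9 mm high, lying on the desk, loose and light (about 30 g). Origin: centre of its underside.
- phone: phone in a brown folding case, 90 x 172 x 22 mm, lying on the desk; origin: centre of its underside. Leave alone.
- slide_case: blue slide box with clear lid, 156 x 80 x 59 mm, beyond the guide tube and cradle; origin: centre of its underside. Leave alone.
- bottle: amber reagent bottle with black cap, 44 mm across, 90 mm high, beyond the guide tube and cradle; origin: centre of its underside. Leave alone.

How it is judged:
By the outcome, as a careful person would: the job done as asked, in the order asked, and still so for the second after the job is handed in, while the arm keeps its last pose, push and grip.
It also fails if it takes over 50 s, if anything falls off the work surface, if the arm or the gripper's body presses on something with over 40 N, if the wrist force passes 120 N, or if a joint passes its speed limit or range.

## Working session

There is one attempt and no reset: what is moved stays moved. The work goes in short steps, Python scripts to look and compute and a tool call to move; the robot and the scene stay as the last step left them, time stands still between calls to the robot, and variables do not carry over. Pictures are saved under pics/ and viewed, at most 10 in all, crops included, and the job is handed in when it is done.

Besides the shell and the picture viewer there is one more tool, called after ">>>" as name(argument=value, ...), one argument or row to a line, values as JSON. play_rows: Moves the arm, as the interface text tells. Its arguments: {"type":"object","properties":{"series":{"type":"array","items":{"type":"number"}},"grip_force":{"type":"number"}},"required":["series"]}

```bash
mkdir -p pics; ls
cat > h.py <<'E'
from rig import *
import numpy as np, cv2
def pts(name,mask,depth):
    c=calibration(name);K=np.array(c["mtx"]);k=c["k1"];T=np.array(c["T"])
    v,u=np.nonzero(mask&(depth>0));z=depth[v,u]
    d=np.array([k,0,0,0,0],float)
    p=cv2.undistortPoints(np.stack([u,v],1).astype(np.float64)[:,None],K,d)[:,0]
    P=np.c_[p*z[:,None],z]
    return P@T[:3,:3].T+T[:3,3]
E
python3 - <<'E'
from h import *
np.set_printoptions(precision=3,suppress=True)
for n in ["scene","top"]:
    im,d=camera(n); cv2.imwrite(f"pics/{n}0.png",im[:,:,::-1]); np.savez(f"{n}0.npz",im=im,d=d)
    for q in ["gauge_rod","cradle","guide_tube","dish","phone","slide_case","bottle"]:
        for r in masks_of(n,q)[:2]:
            P=pts(n,r["mask"],d)
            if len(P)<10: print(n,q,r["conf"],r["box"],"few");continue
            print(n,q,round(r["conf"],2),np.array(r["box"]),np.median(P,0),np.percentile(P,3,0),np.percentile(P,97,0))
            np.save(f"{n}_{q}_{round(r['conf']*100)}.npy",P)
print(get_state()["time_s"])
E
```

```text
pics
scene gauge_rod 0.94 [346.3 302.2 470.2 326. ] [ 0.575 -0.415  0.06 ] [ 0.517 -0.458  0.045] [ 0.675 -0.384  0.068]
scene cradle 0.69 [343.4 302.5 473.1 357.2] [ 0.601 -0.425  0.008] [ 0.511 -0.471  0.001] [ 0.681 -0.381  0.05 ]
scene guide_tube 0.92 [311.5 244.5 363.7 278. ] [ 0.568 -0.267  0.07 ] [ 0.531 -0.281  0.034] [ 0.616 -0.232  0.097]
scene dish 0.83 [268.7 223.9 310.8 250.9] [ 0.58  -0.052  0.002] [ 0.539 -0.098 -0.   ] [ 0.62  -0.014  0.009]
scene phone 0.59 [156.5 223.1 229.7 284.9] [ 0.382 -0.042  0.021] [ 0.339 -0.106  0.004] [0.427 0.051 0.023]
scene slide_case 0.87 [367.2 219.2 460.4 273.8] [ 0.757 -0.228  0.019] [ 0.687 -0.271  0.002] [ 0.84  -0.18   0.059]
scene bottle 0.6 [432.4 253.3 455.  305.5] [ 0.721 -0.367  0.033] [ 0.707 -0.381  0.004] [ 0.745 -0.344  0.089]
top gauge_rod 0.9 [400.7 170.6 436.1 254.7] [ 0.588 -0.412  0.066] [ 0.521 -0.452  0.055] [ 0.677 -0.38   0.071]
top cradle 0.87 [392.7 170.2 442.6 255.8] [ 0.62  -0.421  0.009] [ 0.517 -0.466  0.004] [ 0.689 -0.37   0.056]
top guide_tube 0.93 [325.9 199.4 354.1 248.6] [ 0.574 -0.256  0.075] [ 0.533 -0.276  0.012] [ 0.621 -0.235  0.1  ]
top dish 0.71 [223.9 206.9 267.1 250.7] [ 0.583 -0.052  0.002] [ 0.546 -0.091 -0.002] [ 0.62  -0.013  0.01 ]
top phone 0.81 [190.1 295.6 273.6 348.2] [ 0.386 -0.021  0.021] [ 0.343 -0.1    0.017] [0.43  0.059 0.025]
top slide_case 0.65 [299.9 105.6 343.2 179.1] [ 0.767 -0.223  0.005] [ 0.692 -0.265 -0.001] [ 0.84  -0.181  0.061]
top bottle 0.77 [375.1 142.1 398.1 168.8] [ 0.725 -0.354  0.034] [ 0.708 -0.379 -0.001] [ 0.747 -0.337  0.092]
0.8
```

View pics/scene0.png

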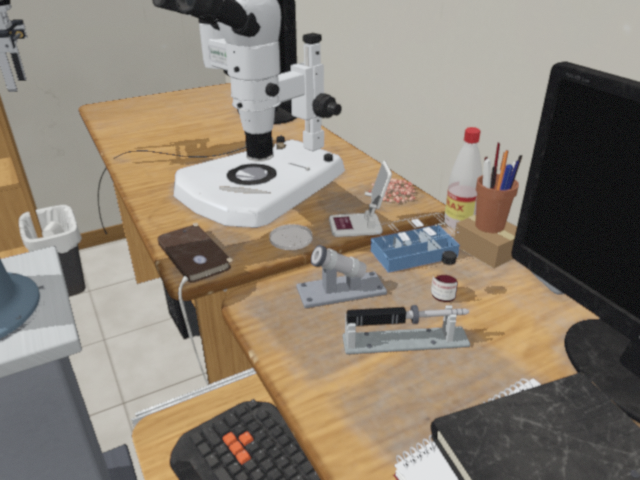

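View pics/top0.png

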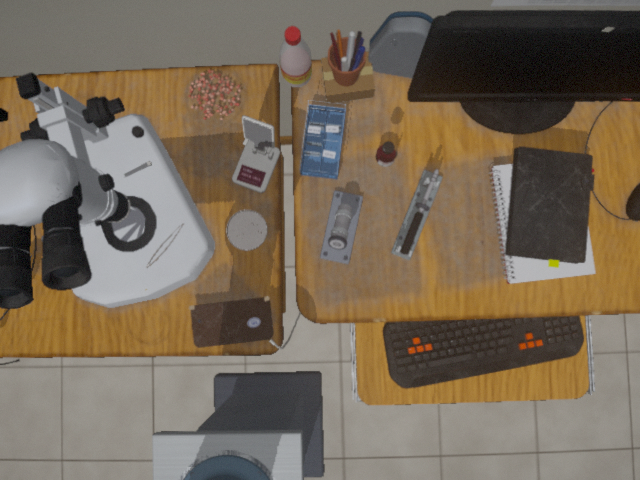

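Run:
```python
from h import *
import glob
np.set_printoptions(precision=4,suppress=True)
for n in ["scene","top"]:
  for q,lo in [("gauge_rod",.055),("guide_tube",.05),("cradle",-1)]:
    P=np.load(glob.glob(f"{n}_{q}_*.npy")[0]); P=P[P[:,2]>lo]
    c=P.mean(0);w,V=np.linalg.eigh(np.cov((P-c).T));a=V[:,2]
    s=(P-c)@a; print(n,q,len(P),c,a,np.percentile(s,[1,99]),"ang",np.degrees(np.arctan2(a[1],a[0])),"el",np.degrees(np.arcsin(a[2])))
s=get_state();print(s["tcp_rot"],s["eef_pos"],calibration("wrist"))
```

```text
scene gauge_rod 1129 [ 0.5837 -0.4182  0.0624] [-0.9148  0.402   0.0391] [-0.1062  0.0755] ang 156.27859929362228 el 2.23880863358937
scene guide_tube 908 [ 0.5635 -0.2643  0.0736] [-0.877   0.275   0.3939] [-0.0558  0.0347] ang 162.58939358063094 el 23.19946026846846
scene cradle 2993 [ 0.5987 -0.4261  0.0125] [-0.9151  0.4033 -0.0023] [-0.0945  0.095 ] ang 156.21527814368685 el -0.13062908328407605
top gauge_rod 563 [ 0.5897 -0.4127  0.0646] [-0.9092  0.4124  0.0567] [-0.1015  0.0776] ang 155.6000927862021 el 3.2519429261956185
top guide_tube 698 [ 0.5722 -0.2549  0.0767] [-0.8873  0.2168  0.4071] [-0.0555  0.0373] ang 166.26686116555686 el 24.024987606388663
top cradle 996 [ 0.6104 -0.4186  0.0141] [-0.9052  0.4247  0.0138] [-0.0883  0.1005] ang 154.86405480207887 el 0.7923538652604591
[[-0.9672  0.2539 -0.    ]
 [ 0.2539  0.9672 -0.    ]
 [ 0.     -0.     -1.    ]] [0.1651 0.6287 0.4047] {'mtx': array([[395.0672,   0.    , 319.8784],
       [  0.    , 395.0672, 244.6954],
       [  0.    ,   0.    ,   1.    ]]), 'k1': -0.04210164104192838, 'T': array([[ 0.2542,  0.9371,  0.2393,  0.0968],
       [ 0.9672, -0.2462, -0.0631,  0.6467],
       [-0.0002,  0.2474, -0.9689,  0.3854],
       [ 0.    ,  0.    ,  0.    ,  1.    ]])}
```

The scene view shows the cradle with the rod at (346–473, 302–357), its handle on the robot side. The tube mouth is at about (322, 258) and the dish at (290, 237), and the microscope stands between the start pose and the work. The top view agrees: rod at (401–436, 171–255), tube at (326–354, 199–249) and dish at (245, 229). Before moving I'll check the height of the obstacles on the way.

Run:
```python
from h import *
np.set_printoptions(precision=3,suppress=True,linewidth=160)
A=[]
for n in ["top","scene"]:
    d=np.load(n+"0.npz")["d"]; A.append(pts(n,np.ones_like(d,bool),d))
P=np.vstack(A)
xs=np.arange(.1,.8,.05);ys=np.arange(-.6,.75,.075)
print("      ",ys)
for x in xs:
    print("%.2f"%x,[ (lambda q: round(float(q.max()),2) if len(q) else None)(P[(abs(P[:,0]-x-.025)<.025)&(abs(P[:,1]-y-.0375)<.0375)][:,2]) for y in ys])
```

```text
[-0.6   -0.525 -0.45  -0.375 -0.3   -0.225 -0.15  -0.075 -0.     0.075  0.15   0.225  0.3    0.375  0.45   0.525  0.6    0.675  0.75 ]
0.10 [None, None, None, None, -0.74, 0.01, 0.01, 0.02, 0.01, 0.01, 0.0, -0.73, -0.74, -0.74, -0.74, 0.3, -0.74, -0.74, -0.73]
0.15 [-0.08, -0.08, -0.08, -0.08, -0.09, 0.0, 0.0, 0.0, 0.0, 0.0, -0.0, -0.74, -0.74, -0.74, -0.73, 0.4, 0.4, 0.35, -0.73]
0.20 [-0.07, -0.07, -0.07, -0.07, -0.08, -0.73, -0.73, -0.74, -0.74, -0.74, -0.74, -0.74, -0.73, -0.74, -0.74, -0.73, 0.4, 0.35, -0.73]
0.25 [-0.06, -0.06, -0.06, -0.06, -0.08, -0.74, -0.74, -0.74, None, None, None, None, -0.74, -0.74, -0.74, -0.74, -0.07, -0.74, -0.74]
0.30 [-0.06, -0.05, -0.06, -0.06, -0.08, -0.74, 0.02, 0.03, 0.03, 0.01, 0.01, 0.01, 0.01, 0.01, 0.01, 0.01, 0.0, 0.0, 0.0]
0.35 [0.01, 0.01, 0.01, 0.01, 0.01, 0.01, 0.03, 0.03, 0.03, 0.01, 0.01, 0.01, 0.01, 0.01, 0.04, 0.02, 0.0, 0.0, 0.0]
0.40 [0.01, 0.01, 0.01, 0.01, 0.01, 0.01, 0.03, 0.03, 0.03, 0.04, 0.44, 0.05, 0.04, 0.04, 0.05, 0.0, 0.0, 0.0, 0.0]
0.45 [0.03, 0.01, 0.01, 0.01, 0.01, 0.01, 0.01, 0.01, 0.05, 0.48, 0.48, 0.05, 0.05, 0.04, 0.0, 0.0, 0.0, 0.0, 0.0]
0.50 [0.06, 0.01, 0.07, 0.06, 0.1, 0.02, 0.01, 0.01, 0.05, 0.47, 0.46, 0.43, 0.04, 0.03, 0.0, 0.0, 0.0, 0.0, 0.0]
0.55 [0.06, 0.01, 0.07, 0.01, 0.1, 0.01, 0.01, 0.01, 0.05, 0.44, 0.46, 0.43, 0.37, 0.02, 0.0, 0.0, 0.0, 0.0, 0.0]
0.60 [0.03, 0.03, 0.07, 0.01, 0.07, 0.01, 0.01, 0.01, 0.05, 0.45, 0.46, 0.05, 0.04, 0.01, 0.0, 0.0, 0.0, 0.0, 0.0]
0.65 [0.03, 0.06, 0.06, 0.01, 0.06, 0.06, 0.02, 0.02, 0.04, 0.43, 0.44, 0.43, None, 0.01, 0.0, 0.0, 0.0, 0.0, 0.0]
0.70 [0.02, 0.01, 0.04, 0.09, 0.07, 0.06, 0.09, 0.03, 0.01, 0.05, 0.25, 0.26, 0.2, None, 0.0, 0.0, 0.0, 0.0, 0.0]
0.75 [0.02, 0.01, 0.01, 0.01, 0.07, 0.06, 0.14, 0.14, 0.01, 0.18, 0.26, 0.33, 0.2, 0.0, 0.01, None, 0.0, 0.01, 0.0]
```

>>> play_rows(
  series=[-1,0.002,-0.022,0.031,0,0,0,-1,0.002,-0.022,0.031,0,0,0,-1,0.002,-0.022,0.031,0,0,0,-1,0.002,-0.022,0.031,0,0,0,-1,0.002,-0.022,0.031,0,0,0,-1,0.002,-0.022,0.031,0,0,0,-1,0.002,-0.022,0.031,0,0,0,-1,0.002,-0.022,0.031,0,0,0],
)

```text
time_s: 1.6
eef_pos: [0.1809, 0.4515, 0.6541]
tcp_rot: [[-0.967, 0.254, 0.0], [0.254, 0.967, 0.0], [-0.0, 0.001, -1.0]]
wrist_force: [0.1, 0.5, 0.1]
gripper_width: 1.001
gripper_force: 0.0
```

Run:
```python
from h import *
A=[]
for n in ["top","scene"]:
    d=np.load(n+"0.npz")["d"]; A.append(pts(n,np.ones_like(d,bool),d))
P=np.vstack(A)
for z in (.1,.25,.35,.42,.5):
    q=P[(P[:,2]>z)&(P[:,2]<z+.1)&(P[:,1]>-.05)&(P[:,1]<.4)&(P[:,0]<.8)&(P[:,0]>.3)]
    print(z,len(q),np.percentile(q,.5,0) if len(q) else '',np.percentile(q,99.5,0) if len(q) else '')
s=get_state();print(s["eef_pos"],s["joint_positions"])
```

```text
0.1 3751 [0.58896123 0.15926933 0.10070825] [0.79939975 0.34840738 0.19966697]
0.25 6220 [0.55587403 0.14166846 0.25033636] [0.79912126 0.32836155 0.34932612]
0.35 12192 [0.43770911 0.08842472 0.35206059] [0.67530383 0.30456109 0.44980426]
0.42 11649 [0.4376045  0.08759031 0.42044859] [0.6695759  0.22208348 0.47696421]
0.5 0  
[0.18086034 0.45152522 0.65408984] [ 9.56200258e-01 -2.33263425e-01  1.59551934e+00 -2.18299435e-05
  1.77878467e+00 -3.57917220e-01]
```

>>> play_rows(
  series=[-1,0.02,-0.036,0.009,0,0,0,-1,0.02,-0.036,0.009,0,0,0,-1,0.02,-0.036,0.009,0,0,0,-1,0.02,-0.036,0.009,0,0,0,-1,0.02,-0.036,0.009,0,0,0,-1,0.012,-0.043,0,0,0,0,-1,0.012,-0.043,0,0,0,0,-1,0.012,-0.043,0,0,0,0,-1,0.012,-0.043,0,0,0,0,-1,0.006,-0.04,0,0,0,0],
)

```text
time_s: 2.6
eef_pos: [0.335, 0.0589, 0.6977]
tcp_rot: [[-0.967, 0.254, 0.001], [0.254, 0.967, -0.0], [-0.001, 0.0, -1.0]]
wrist_force: [0.4, -0.1, 0.8]
gripper_width: 0.999
gripper_force: 0.0
```

>>> play_rows(
  series=[-1,0.013,-0.037,-0.022,0,0,-0.015,-1,0.013,-0.037,-0.022,0,0,-0.015,-1,0.013,-0.037,-0.022,0,0,-0.015,-1,0.013,-0.037,-0.022,0,0,-0.015,-1,0.013,-0.037,-0.022,0,0,-0.015,-1,0.013,-0.037,-0.022,0,0,-0.015,-1,0.013,-0.037,-0.022,0,0,-0.015,-1,0.013,-0.037,-0.022,0,0,-0.015,-1,0.013,-0.037,-0.022,0,0,-0.015,-1,0.013,-0.037,-0.022,0,0,-0.015],
)

```text
time_s: 3.6
eef_pos: [0.4653, -0.3108, 0.4768]
tcp_rot: [[-0.918, 0.397, 0.0], [0.397, 0.918, -0.0], [-0.0, -0.0, -1.0]]
wrist_force: [0.3, 0.7, 0.0]
gripper_width: 0.996
gripper_force: 0.0
```

>>> play_rows(
  series=[-1,0,0,-0.03,0,0,0,-1,0,0,-0.03,0,0,0,-1,0,0,0,0,0,0,-1,0,0,0,0,0,0],
)

```text
time_s: 4.0
eef_pos: [0.4651, -0.3093, 0.4181]
tcp_rot: [[-0.918, 0.396, -0.0], [0.396, 0.918, 0.0], [0.0, 0.0, -1.0]]
wrist_force: [-0.3, -0.1, 0.2]
gripper_width: 1.002
gripper_force: 0.0
```

Run:
```python
from h import *
np.set_printoptions(precision=4,suppress=True)
n="wrist"
im,d=camera(n); T=calibration(n)["T"]; cv2.imwrite("pics/w1.png",im[:,:,::-1]); 
M={}
for q in ["gauge_rod","cradle","guide_tube"]:
    for r in masks_of(n,q)[:1]:
        M[q]=r["mask"];P=pts(n,r["mask"],d)
        print(q,round(r["conf"],2),np.array(r["box"]),len(P))
        np.save(f"w1_{q}.npy",P)
        if q=="gauge_rod": P=P[P[:,2]>.05]
        c=P.mean(0);w,V=np.linalg.eigh(np.cov((P-c).T));a=V[:,2]
        s=(P-c)@a;print(c,a,np.percentile(s,[1,99]),np.degrees(np.arctan2(a[1],a[0])))
np.savez("w1.npz",im=im,d=d,T=T,**M)
s=get_state();print(s["eef_pos"],s["tcp_rot"],s["time_s"])
```

```text
gauge_rod 0.85 [259.8 298.4 284.4 472.9] 1820
[ 0.5769 -0.408   0.0666] [-0.9088  0.4133  0.0569] [-0.1177  0.0642] 155.54786443135265
cradle 0.62 [252.7 282.2 300.2 454.2] 3030
[ 0.5844 -0.4076  0.0234] [-0.9146  0.4027 -0.0357] [-0.1133  0.0744] 156.23400986873236
guide_tube 0.74 [398.  270.  442.5 352.2] 1943
[ 0.5671 -0.2617  0.0762] [-0.8992  0.2228  0.3766] [-0.0605  0.0355] 166.08151100264587
[ 0.4654 -0.3093  0.42  ] [[-0.9185  0.3953  0.0028]
 [ 0.3953  0.9185 -0.0028]
 [-0.0036 -0.0015 -1.    ]] 4.2
```

View pics/w1.png

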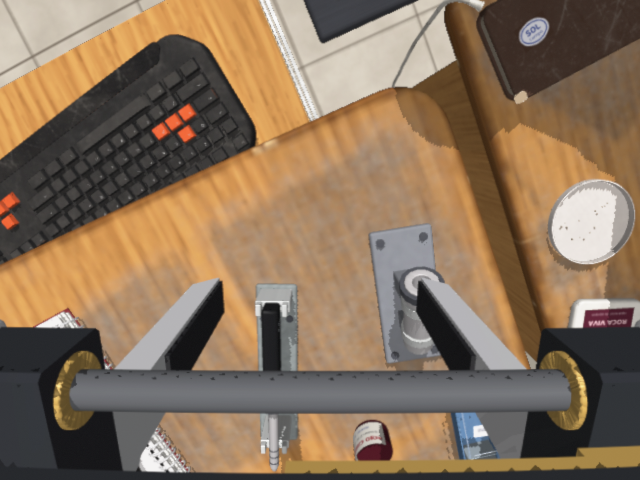

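The wrist view shows the cradle at x≈275, y 284–470, with the black handle's tail at (270, 303). The tube mouth is at about (421, 281) on its base plate, and the dish is at (592, 222). Next I'll fit the rod line and the tube pose.

```bash
cat > fit.py <<'E'
from h import *
import glob
from scipy.optimize import least_squares
np.set_printoptions(precision=4,suppress=True)
src={"wrist":("w1.npz",lambda q:np.load(f"w1_{q}.npy"))}
for n in("scene","top"): src[n]=(n+"0.npz",lambda q,n=n:np.load(glob.glob(f"{n}_{q}_*.npy")[0]))
def allp(n):
    z=np.load(src[n][0]);d=z["d"]
    if n!="wrist": return pts(n,np.ones_like(d,bool),d)
    return pts(n,np.ones_like(d,bool),d)   # arm not moved since
for n in src:
    A=allp(n)
    for nm,c,zl,zh,R in(("tubebase",(.575,-.26),.006,.014,.11),("cradlebase",(.605,-.423),.005,.012,.13)):
        q=A[(np.hypot(A[:,0]-c[0],A[:,1]-c[1])<R)&(A[:,2]>zl)&(A[:,2]<zh)]
        if len(q)>50:
            r=cv2.minAreaRect((q[:,:2]*1000).astype(np.float32)); print(n,nm,len(q),np.median(q[:,2]),np.array(r[0]),np.array(r[1]),r[2])
    P=src[n][1]("guide_tube");P=P[P[:,2]>.04]
    def f(p,P=P):
        h=np.array([np.cos(p[2]),np.sin(p[2]),0]);u=h*np.cos(np.pi/6)-np.array([0,0,.5])
        v=P-np.array([p[0]*-h[1],p[0]*h[0],p[1]])-h*.5
        v=v-np.outer(v@u,u);return np.linalg.norm(v,axis=1)-.015
    # axis param: lateral offset and height at horizontal distance .5 along h
    s=least_squares(f,[-.12,.09,np.radians(-14)],loss="soft_l1",f_scale=.001);p=s.x
    h=np.array([np.cos(p[2]),np.sin(p[2]),0]);lat=np.array([-h[1],h[0],0]);u=h*np.cos(np.pi/6)-np.array([0,0,.5])
    o=p[0]*lat+h*.5+np.array([0,0,p[1]]); t=(p[1]-.085)/.5; S=(P-o)@u
    print(n,"axis yaw",np.degrees(p[2]),"mouth@z.085",o+t*u,"rms",np.sqrt(np.mean(s.fun**2)),"s min rel mouth",np.percentile(S-t,[.5,2,5,98]))
    G=src[n][1]("gauge_rod");G=G[G[:,2]>.058]
    th=np.radians(-24);h=np.array([np.cos(th),np.sin(th)]);l=np.array([-h[1],h[0]])
    s=G[:,:2]@h;m=s<np.percentile(s,1)+.08
    e=s[m].min();print(n,"handle: tail s",np.percentile(s,.5)," lat med",np.median(G[m,:2]@l),"lat 3-97",np.percentile(G[m,:2]@l,[3,97]),"slope",np.degrees(np.polyfit(s[m],G[m,:2]@l,1)[0]),"z",np.median(G[m,2]),
     "mid",(np.percentile(s,.5)+.045)*h+np.median(G[m,:2]@l)*l)
E
python3 fit.py
```

```text
wrist tubebase 4347 0.012568636873903583 [ 581.7217 -259.2037] [ 64.6171 150.6224] 76.08462524414062
wrist cradlebase 2029 0.010595502165905546 [ 619.869  -408.2537] [209.3489 257.1159] 48.13336944580078
wrist axis yaw -13.179021091448332 mouth@z.085 [ 0.5453 -0.2505  0.085 ] rms 0.005797530829296093 s min rel mouth [-0.0092 -0.0086 -0.0082  0.0837]
wrist handle: tail s 0.6282382313133035  lat med -0.13807075986958123 lat 3-97 [-0.1458 -0.1308] slope -0.8956334416433183 z 0.06979255633703252 mid [ 0.5589 -0.4   ]
scene tubebase 1551 0.010140865403920563 [ 591.1561 -263.7575] [ 66.9502 175.4205] 75.95553588867188
scene cradlebase 2384 0.008209445523253756 [ 622.2112 -373.7767] [153.8918 194.2242] 65.8080062866211
scene axis yaw -20.666605809841265 mouth@z.085 [ 0.5529 -0.2726  0.085 ] rms 0.007332599342174147 s min rel mouth [-0.0229 -0.022  -0.0211  0.0691]
scene handle: tail s 0.6273277406754717  lat med -0.14601616826634184 lat 3-97 [-0.1499 -0.1347] slope -0.41131883482898185 z 0.06609022285325472 mid [ 0.5548 -0.4069]
top tubebase 1298 0.010452209697556225 [ 577.4716 -268.2   ] [199.416  194.0334] 31.69285011291504
top cradlebase 1151 0.007968432221347133 [ 604.4443 -416.5242] [246.0659 250.5608] 86.77800750732422
top axis yaw -14.485541201766209 mouth@z.085 [ 0.5864 -0.2589  0.085 ] rms 0.008563955205465079 s min rel mouth [-0.0452 -0.0445 -0.0439  0.0476]
top handle: tail s 0.6284119882034526  lat med -0.13678753734442917 lat 3-97 [-0.1439 -0.1301] slope -0.3049561634282351 z 0.06721369417779988 mid [ 0.5596 -0.3989]
```

>>> play_rows(
  series=[-1,0.0234,-0.0226,-0.0225,0,0,-0.01,-1,0.0234,-0.0226,-0.0225,0,0,-0.01,-1,0.0234,-0.0226,-0.0225,0,0,0,-1,0.0234,-0.0226,-0.0225,0,0,0,-1,0,0,0,0,0,0,-1,0,0,0,0,0,0],
)

```text
time_s: 4.8
eef_pos: [0.5589, -0.3998, 0.3278]
tcp_rot: [[-0.91, 0.414, -0.0], [0.414, 0.91, 0.0], [0.0, 0.0, -1.0]]
wrist_force: [0.1, -0.0, 0.4]
gripper_width: 1.002
gripper_force: 0.0
```

Run:
```python
from h import *
np.set_printoptions(precision=4,suppress=True)
n="wrist"
s=get_state();im,d=camera(n); cv2.imwrite("pics/w2.png",im[:,:,::-1])
np.savez("w2.npz",im=im,d=d,T=calibration(n)["T"])
r=masks_of(n,"gauge_rod")
print(s["eef_pos"],s["tcp_rot"],len(r))
if r:
    G=pts(n,r[0]["mask"],d);print(r[0]["conf"],r[0]["box"])
    R=np.array(s["tcp_rot"]);L=(G-s["eef_pos"])@R
    L=L[G[:,2]>.058]
    print("tool frame x range (+x=tail)",np.percentile(L[:,0],[1,99]),"y",np.percentile(L[:,1],[3,50,97]),"slope deg",np.degrees(np.polyfit(L[:,0],L[:,1],1)[0]),"z",np.median(L[:,2]))
```

```text
[ 0.5589 -0.3998  0.3278] [[-0.9104  0.4138 -0.0003]
 [ 0.4138  0.9104  0.0003]
 [ 0.0004  0.0001 -1.    ]] 1
0.61 [299.7, 182.4, 340.8, 439.5]
tool frame x range (+x=tail) [-0.1355  0.0452] y [-0.0091 -0.0011  0.0069] slope deg -0.24425075688221567 z 0.25833624259156296
```

View pics/w2.png

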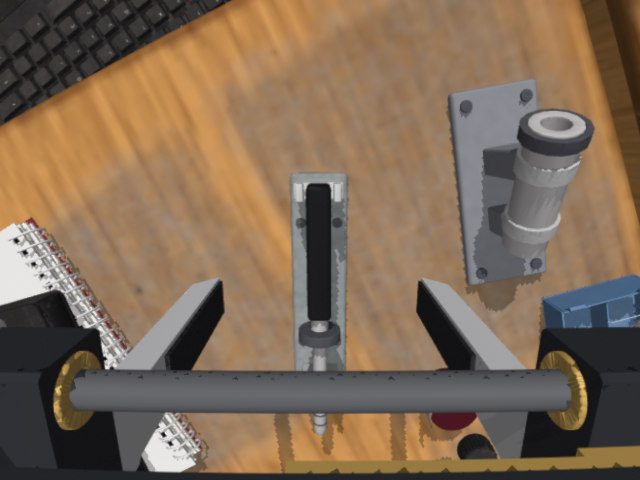

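The wrist view shows the handle centred between the open fingers at (319, 250), with its tail at 45 mm, so the grasp point is right. The tube mouth ring shows at about (556, 124). Lowering and gripping.

>>> play_rows(
  series=[-1,0,0,-0.031,0,0,0,-1,0,0,-0.031,0,0,0,-1,0,0,-0.026,0,0,0,-1,0,0,-0.005,0,0,0,0.3,0,0,0,0,0,0,0.7,0,0,0,0,0,0,1,0,0,0,0,0,0,1,0,0,0,0,0,0,1,0,0,0,0,0,0,1,0,0,0,0,0,0],
  grip_force=35,
)

```text
time_s: 5.9
eef_pos: [0.5588, -0.3998, 0.235]
tcp_rot: [[-0.91, 0.414, 0.0], [0.414, 0.91, -0.0], [-0.0, -0.0, -1.0]]
wrist_force: [0.9, 0.1, -0.6]
gripper_width: 0.524
gripper_force: 0.0
```

```bash
cat > mouth.py <<'E'
from h import *
np.set_printoptions(precision=4,suppress=True)
z=np.load("w2.npz");im,d,T=z["im"],z["d"],z["T"]
c=calibration("wrist");K=np.array(c["mtx"]);k=np.array([c["k1"],0,0,0,0])
v,u=np.mgrid[0:480,0:640];p=cv2.undistortPoints(np.stack([u.ravel(),v.ravel()],1).astype(float)[:,None],K,k)[:,0].reshape(480,640,2)
X=np.dstack([p*d[...,None],d])@T[:3,:3].T+T[:3,3]
roi=np.zeros((480,640),bool);roi[60:290,430:610]=1
# base plate
m=roi&(X[...,2]>.006)&(X[...,2]<.018);r=cv2.minAreaRect((X[m][:,:2]*1000).astype(np.float32));print("base",np.median(X[m][:,2]),r)
# dark ring + face: nearest plane with normal along bore
th=np.radians(-13.9);h=np.array([np.cos(th),np.sin(th),0]);ub=h*.866-np.array([0,0,.5])
m=roi&(X[...,2]>.05)&(X[...,0]<.60);Q=X[m];s=Q@ub;s0=np.percentile(s,2)
F=(X@ub<s0+.003)&m;e=cv2.minEnclosingCircle
lat=np.array([-h[1],h[0],0]);up=np.cross(ub,lat)
a=np.stack([X[F]@lat,X[F]@up],1)
(cc,rad)=e((a*1000).astype(np.float32));print("face n",F.sum(),"rad",rad,"s0",s0)
print("mouth",lat*cc[0]/1000+up*cc[1]/1000+ub*np.median(X[F]@ub))
# ellipse of bright face in picture
g=cv2.cvtColor(im,cv2.COLOR_RGB2GRAY);dk=((g<75)&roi);dk[200:]=0;dk[:,:515]=0
n,l,st,ce=cv2.connectedComponentsWithStats(dk.astype(np.uint8));i=1+np.argmax(st[1:,4]);print(st[i],ce[i])
for px in[(556,124)]:
    q=cv2.undistortPoints(np.array([[px]],float),K,k)[0,0];ray=T[:3,:3]@np.array([q[0],q[1],1]);t=(.085-T[2,3])/ray[2];print(px,T[:3,3]+t*ray)
E
python3 mouth.py
```

```text
base 0.011862875802070322 ((598.0211791992188, -235.07009887695312), (118.6028823852539, 172.61558532714844), 76.3804702758789)
face n 171 rad 9.999999747378752e-05 s0 0.3379280223889023
mouth [ 0.4946 -0.3702  0.3098]
[ 517  125   76   31 1024] [550.6592 144.7734]
(556, 124) [ 0.5385 -0.2465  0.085 ]
```

>>> play_rows(
  series=[1,0,0,0,0,0,0,1,0,0,0,0,0,0,1,0,0,0,0,0,0,1,0,0,0,0,0,0],
)

```text
time_s: 6.3
eef_pos: [0.5587, -0.3997, 0.2346]
tcp_rot: [[-0.91, 0.414, -0.0], [0.414, 0.91, -0.0], [0.0, -0.0, -1.0]]
wrist_force: [0.1, -1.2, 0.5]
gripper_width: 0.185
gripper_force: 0.4
```

```bash
sed -i 's/^m=roi&(X\[...,2\]>.05)&(X\[...,0\]<.60)/m=roi\&(X[...,2]>.06)\&(X[...,2]<.125)\&(X[...,0]<.60)\&(X[...,0]>.50)\&(X[...,1]<-.2)\&(X[...,1]>-.3)/; s/^m=roi&(X\[...,2\]>.006)/m=roi\&(X[...,1]<-.2)\&(X[...,1]>-.315)\&(X[...,0]<.67)\&(X[...,2]>.006)/; s/^print("mouth"/print(np.linalg.svd(X[F]-X[F].mean(0),full_matrices=0)[2][2],X[F].min(0),X[F].max(0));print("mouth"/' mouth.py; sed -i 's/^a=np.stack/a=np.stack/' mouth.py; python3 mouth.py; python3 -c "
from rig import *;s=get_state();print(s['gripper_width'],s['gripper_force'],s['eef_pos'])"
```

```text
base 0.011867081087974851 ((580.6192626953125, -258.9345703125), (64.62583923339844, 150.15277099609375), 75.90436553955078)
face n 1946 rad 20.173418045043945 s0 0.4593497877183092
[ 0.8377 -0.2011 -0.5078] [ 0.5283 -0.2673  0.0701] [ 0.5498 -0.229   0.1038]
mouth [ 0.5378 -0.2475  0.0865]
[ 517  125   76   31 1024] [550.6592 144.7734]
(556, 124) [ 0.5385 -0.2465  0.085 ]
0.18477073692843643 0.37692504934966564 [ 0.558681   -0.39972256  0.23460059]
```

>>> play_rows(
  series=[1,0,0,0,0,0,0,1,0,0,0,0,0,0,1,0,0,0.01,0,0,0,1,0,0,0.02,0,0,0,1,0,0,0.03,0,0,0,1,0,0,0.03,0,0,0,1,0,0,0.035,0,0,0,1,0,0,0,0,0,0,1,0,0,0,0,0,0],
  grip_force=35,
)

```text
time_s: 7.2
eef_pos: [0.5587, -0.3997, 0.3607]
tcp_rot: [[-0.91, 0.414, 0.001], [0.414, 0.91, -0.001], [-0.002, -0.001, -1.0]]
wrist_force: [1.4, 0.5, -1.8]
gripper_width: 0.168
gripper_force: 35.0
```

```bash
cat > rodpose.py <<'E'
from h import *
import sys
np.set_printoptions(precision=4,suppress=True)
s=get_state();im,d=camera("wrist");
if len(sys.argv)>1: cv2.imwrite(f"pics/{sys.argv[1]}.png",im[:,:,::-1])
print(s["time_s"],s["eef_pos"],s["gripper_width"],s["gripper_force"],s["wrist_force"],s["torque"]);print(s["tcp_rot"])
r=masks_of("wrist","gauge_rod")
if r:
    G=pts("wrist",r[0]["mask"],d);R=np.array(s["tcp_rot"]);L=(G-s["eef_pos"])@R
    L=L[(abs(L[:,1])<.025)&(L[:,2]>.15)&(L[:,2]<.2)]
    H=L[L[:,0]>-.035]; print(r[0]["conf"],r[0]["box"],"x range",np.percentile(L[:,0],[.5,99.5]),"y",np.percentile(H[:,1],[3,50,97]))
    t=H[(H[:,2]<.174)]; print("yaw",np.degrees(np.polyfit(t[:,0],t[:,1],1)[0]),"pitch",np.degrees(np.polyfit(t[:,0],t[:,2],1)[0]),"topz",np.median(t[:,2]))
    q=L[L[:,0]<-.07]; print("rod part",len(q), q.mean(0) if len(q) else '')
E
python3 rodpose.py w3
```

```text
7.2 [ 0.5587 -0.3997  0.3607] 0.16810203224353862 34.99967336654663 [ 1.353   0.4691 -1.7515] [-0.0831 -0.0113  0.0408]
[[-0.9103  0.4139  0.0013]
 [ 0.4139  0.9103 -0.0013]
 [-0.0018 -0.0006 -1.    ]]
0.92 [290.9, 201.2, 350.7, 460.7] x range [-0.0727  0.0474] y [-0.007   0.0003  0.0079]
yaw -0.020142293884732602 pitch -0.016158621988104006 topz 0.17007376943606656
rod part 127 [-0.0721  0.0006  0.1784]
```

View pics/w3.png

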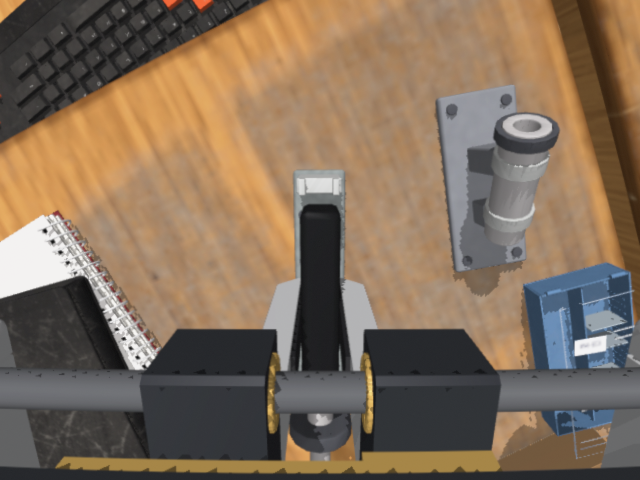

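The wrist view shows the rod held centred and level, clear of the cradle, with the handle's tail at (320, 207). The tube mouth is at (527, 128).

>>> play_rows(
  series=[1,-0.027,0.0312,0,0,0,0.03,1,-0.027,0.0312,0,0,0,0.03,1,-0.027,0.0312,0,0,0,0.03,1,-0.027,0.0312,0,0,0,0.03,1,-0.027,0.0312,0,0,0,0.03,1,-0.027,0.0312,0,0,0,0.03,1,0,0,0,0,0,0],
)

```text
time_s: 8.0
eef_pos: [0.3938, -0.2089, 0.3561]
tcp_rot: [[-0.97, 0.243, -0.005], [0.243, 0.97, 0.005], [0.006, 0.004, -1.0]]
wrist_force: [0.2, 0.4, -1.3]
gripper_width: 0.166
gripper_force: 35.0
```

>>> play_rows(
  series=[1,0.0175,-0.0044,-0.0072,0.0253,0.1016,0,1,0.0175,-0.0044,-0.0072,0.0253,0.1016,0,1,0.0175,-0.0044,-0.0072,0.0253,0.1016,0,1,0.0175,-0.0044,-0.0072,0.0253,0.1016,0,1,0.0175,-0.0044,-0.0072,0.0253,0.1016,0,1,0,0,0,0,0,0,1,0,0,0,0,0,0],
)

```text
time_s: 8.7
eef_pos: [0.4842, -0.2346, 0.3223]
tcp_rot: [[-0.84, 0.244, -0.485], [0.211, 0.97, 0.122], [0.5, -0.0, -0.866]]
wrist_force: [-0.8, 0.6, -0.8]
gripper_width: 0.169
gripper_force: 35.0
```

```bash
cat > err.py <<'E'
from h import *
np.set_printoptions(precision=4,suppress=True)
from scipy.spatial.transform import Rotation as Ro
s=get_state();R=np.array(s["tcp_rot"]);p=np.array(s["eef_pos"])
th=np.radians(-14);h=np.array([np.cos(th),np.sin(th),0]);u=h*np.cos(np.pi/6)-np.array([0,0,.5]);lat=np.array([-h[1],h[0],0]);up=np.cross(u,lat)
mid=p+R@[.001,0,.1805];x=-R[:,0];M=np.array([.538,-.248,.085])
tip=mid+.143*x;stop=mid+.063*x
for n,q in(("tip",tip),("stop",stop)): print(n,q,"rel mouth along/lat/up",np.array([(q-M)@u,(q-M)@lat,(q-M)@up]))
Rt=np.stack([-u,lat,-up],1);print("rot needed",Ro.from_matrix(Rt@R.T).as_rotvec(),"y.lat",R[:,1]@lat)
print("u",u,"F",s["wrist_force"],"t",s["time_s"],"F along/lat/up",np.array([u,lat,up])@s["wrist_force"],"w",s["gripper_width"])
E
python3 err.py
python3 - <<'E'
from h import *
im,d=camera("wrist");cv2.imwrite("pics/w4.png",im[:,:,::-1])
im,d=camera("scene");cv2.imwrite("pics/s4.png",cv2.resize(im[190:350,250:460],None,fx=3.8,fy=3.7)[:,:,::-1][:600,:800])
E
```

```text
tip [ 0.5159 -0.2427  0.0949] rel mouth along/lat/up [-0.0247 -0.0002 -0.0028]
stop [ 0.4487 -0.2258  0.135 ] rel mouth along/lat/up [-0.1047 -0.     -0.0027]
rot needed [ 0.0003 -0.0005  0.002 ] y.lat 0.9999979243998418
u [ 0.8403 -0.2095 -0.5   ] F [-0.7846  0.5565 -0.8432] t 8.7 F along/lat/up [-0.3543  0.3502 -1.1782] w 0.1692299603242601
```

View pics/s4.png

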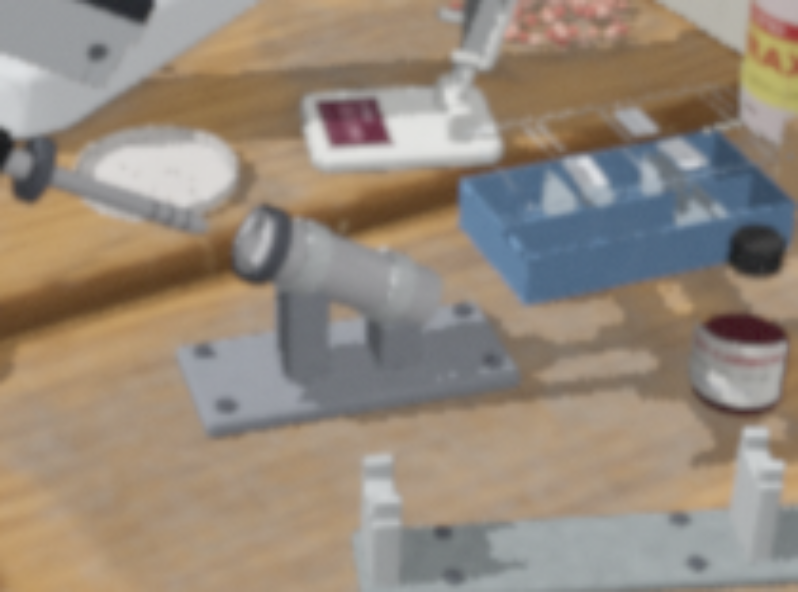

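The scene crop shows the rod tip at (205, 228) in line with the tube axis, with the mouth at (262, 245). The cradle is empty. The model puts the tip about 2.5 mm low, so I'll correct that and start inserting.

>>> play_rows(
  series=[1,0.0012,-0.0003,0.0022,0,0,0,1,0.0126,-0.0031,-0.0075,0,0,0,1,0.0126,-0.0031,-0.0075,0,0,0,1,0.0126,-0.0031,-0.0075,0,0,0,1,0,0,0,0,0,0],
)

```text
time_s: 9.3
eef_pos: [0.5233, -0.2442, 0.3031]
tcp_rot: [[-0.84, 0.244, -0.485], [0.212, 0.97, 0.121], [0.5, -0.001, -0.866]]
wrist_force: [-0.6, 0.6, -0.1]
gripper_width: 0.167
gripper_force: 35.0
```

```bash
python3 err.py
```

```text
tip [ 0.5551 -0.2524  0.0758] rel mouth along/lat/up [ 0.0199 -0.0002  0.0009]
stop [ 0.4879 -0.2355  0.1158] rel mouth along/lat/up [-0.0601  0.      0.0008]
rot needed [0.0012 0.0001 0.002 ] y.lat 0.999997231857495
u [ 0.8403 -0.2095 -0.5   ] F [-0.5635  0.5811 -0.0818] t 9.3 F along/lat/up [-0.5543  0.4275 -0.4145] w 0.16653201614700067
```

>>> play_rows(
  series=[1,0.0084,-0.0021,-0.005,0,0,0,1,0.0084,-0.0021,-0.005,0,0,0,1,0.0084,-0.0021,-0.005,0,0,0,1,0.0084,-0.0021,-0.005,0,0,0,1,0.0084,-0.0021,-0.005,0,0,0,1,0,0,0,0,0,0],
)

```text
time_s: 9.9
eef_pos: [0.5661, -0.2548, 0.2776]
tcp_rot: [[-0.84, 0.244, -0.485], [0.212, 0.97, 0.121], [0.499, -0.001, -0.866]]
wrist_force: [-0.3, -0.6, -0.1]
gripper_width: 0.165
gripper_force: 35.0
```

```bash
python3 err.py
```

```text
tip [ 0.5979 -0.2631  0.0504] rel mouth along/lat/up [ 0.0708 -0.0002  0.0009]
stop [ 0.5307 -0.2462  0.0903] rel mouth along/lat/up [-0.0092 -0.      0.0008]
rot needed [0.0013 0.0003 0.0017] y.lat 0.9999977396302397
u [ 0.8403 -0.2095 -0.5   ] F [-0.3135 -0.578  -0.0655] t 9.9 F along/lat/up [-0.1096 -0.6367 -0.1389] w 0.16513980824909333
```

Free so far, with 9 mm left by the model. I'll creep the last stretch in 2 mm steps and watch the force.

>>> play_rows(
  series=[1,0.0025,-0.0006,-0.0015,0,0,0,1,0.0025,-0.0006,-0.0015,0,0,0,1,0.0017,-0.0004,-0.001,0,0,0,1,0.0008,-0.0002,-0.0005,0,0,0,1,0,0,0,0,0,0],
)

```text
time_s: 10.4
eef_pos: [0.5727, -0.2564, 0.2739]
tcp_rot: [[-0.84, 0.244, -0.485], [0.212, 0.97, 0.121], [0.5, -0.001, -0.866]]
wrist_force: [0.7, -0.1, -1.1]
gripper_width: 0.168
gripper_force: 35.0
```

```bash
python3 err.py
```

```text
tip [ 0.6045 -0.2647  0.0466] rel mouth along/lat/up [ 0.0786 -0.0002  0.001 ]
stop [ 0.5373 -0.2478  0.0866] rel mouth along/lat/up [-0.0014  0.      0.001 ]
rot needed [0.0015 0.0001 0.0021] y.lat 0.9999968221989931
u [ 0.8403 -0.2095 -0.5   ] F [ 0.6818 -0.1229 -1.0905] t 10.4 F along/lat/up [ 1.1439  0.0457 -0.5988] w 0.16779450739681495
```

>>> play_rows(
  series=[1,0.0008,-0.0002,-0.0005,0,0,0,1,0.0008,-0.0002,-0.0005,0,0,0,1,0,0,0,0,0,0],
)

```text
time_s: 10.7
eef_pos: [0.5738, -0.2568, 0.2735]
tcp_rot: [[-0.837, 0.244, -0.489], [0.212, 0.97, 0.122], [0.504, -0.002, -0.864]]
wrist_force: [-6.4, 1.3, 6.7]
gripper_width: 0.166
gripper_force: 35.0
```

>>> play_rows(
  series=[1,0.0008,-0.0002,-0.0005,0,0,0,1,0,0,0,0,0,0],
)

```text
time_s: 10.9
eef_pos: [0.5742, -0.2569, 0.2733]
tcp_rot: [[-0.836, 0.244, -0.491], [0.211, 0.97, 0.122], [0.506, -0.002, -0.862]]
wrist_force: [-10.0, 2.7, 8.7]
gripper_width: 0.168
gripper_force: 35.0
```

>>> play_rows(
  series=[1,0.0008,-0.0002,-0.0005,0,0,0,1,0,0,0,0,0,0],
)

```text
time_s: 11.1
eef_pos: [0.5747, -0.2571, 0.273]
tcp_rot: [[-0.835, 0.244, -0.493], [0.211, 0.97, 0.123], [0.509, -0.002, -0.861]]
wrist_force: [-13.3, 2.3, 12.6]
gripper_width: 0.168
gripper_force: 35.0
```

```bash
python3 err.py
```

```text
tip [ 0.6041 -0.2649  0.0454] rel mouth along/lat/up [ 0.0789 -0.0004 -0.0002]
stop [ 0.5374 -0.248   0.0861] rel mouth along/lat/up [-0.0011 -0.0001  0.0006]
rot needed [-0.0009 -0.0099  0.0026] y.lat 0.9999954379481292
u [ 0.8403 -0.2095 -0.5   ] F [-13.3453   2.2986  12.6212] t 11.1 F along/lat/up [-18.0063  -0.9982   4.1778] w 0.16762466840447363
```

The collar is stopped against the mouth with about 18 N along the bore. I'll hold it there.

>>> play_rows(
  series=[1,0,0,0,0,0,0,1,0,0,0,0,0,0,1,0,0,0,0,0,0,1,0,0,0,0,0,0,1,0,0,0,0,0,0,1,0,0,0,0,0,0,1,0,0,0,0,0,0,1,0,0,0,0,0,0,1,0,0,0,0,0,0,1,0,0,0,0,0,0],
)

```text
time_s: 12.1
eef_pos: [0.5746, -0.2571, 0.273]
tcp_rot: [[-0.835, 0.244, -0.493], [0.211, 0.97, 0.123], [0.508, -0.002, -0.861]]
wrist_force: [-13.0, 3.3, 12.5]
gripper_width: 0.17
gripper_force: 35.0
```

>>> play_rows(
  series=[1,0,0,0,0,0,0,1,0,0,0,0,0,0,1,0,0,0,0,0,0,1,0,0,0,0,0,0,1,0,0,0,0,0,0],
)

```text
time_s: 12.6
eef_pos: [0.5746, -0.257, 0.273]
tcp_rot: [[-0.835, 0.244, -0.493], [0.211, 0.97, 0.123], [0.508, -0.002, -0.861]]
wrist_force: [-12.3, 3.2, 11.7]
gripper_width: 0.166
gripper_force: 35.0
```

```bash
python3 err.py
python3 - <<'E'
from h import *
im,d=camera("scene");cv2.imwrite("pics/s5.png",cv2.resize(im[210:310,280:410],None,fx=5,fy=5)[:,:,::-1])
E
```

```text
tip [ 0.6041 -0.2648  0.0454] rel mouth along/lat/up [ 0.0789 -0.0003 -0.0002]
stop [ 0.5374 -0.2479  0.0861] rel mouth along/lat/up [-0.0011 -0.0001  0.0006]
rot needed [-0.0008 -0.0097  0.0026] y.lat 0.999995346592353
u [ 0.8403 -0.2095 -0.5   ] F [-12.2856   3.2084  11.6545] t 12.6 F along/lat/up [-16.823    0.1409   3.7446] w 0.16645754991744877
```

View pics/s5.png

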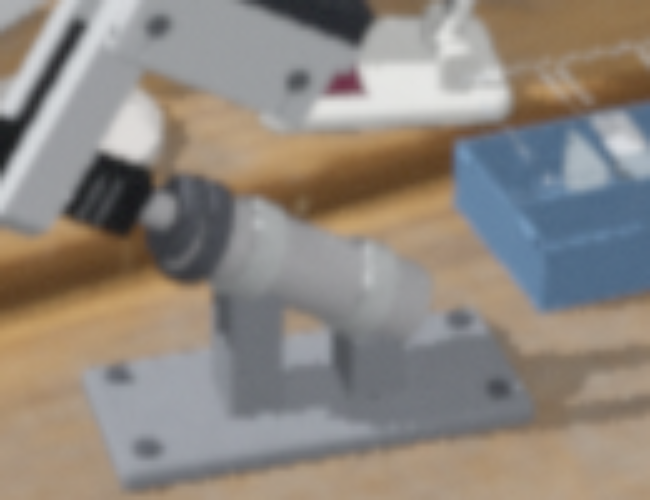

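The crop shows the collar flush on the tube's dark mouth ring at (190, 230). It has been seated for 1.5 s, so I'll draw it out along the bore.

>>> play_rows(
  series=[1,-0.0042,0.001,0.0025,0,0,0,1,-0.0084,0.0021,0.005,0,0,0,1,-0.0126,0.0031,0.0075,0,0,0,1,-0.0126,0.0031,0.0075,0,0,0,1,-0.0126,0.0031,0.0075,0,0,0,1,-0.0126,0.0031,0.0075,0,0,0,1,-0.0126,0.0031,0.0075,0,0,0,1,-0.0126,0.0031,0.0075,0,0,0,1,-0.0126,0.0031,0.0075,0,0,0,1,0,0,0,0,0,0],
)

```text
time_s: 13.65
eef_pos: [0.4743, -0.2321, 0.3329]
tcp_rot: [[-0.841, 0.244, -0.483], [0.213, 0.97, 0.12], [0.498, -0.002, -0.867]]
wrist_force: [0.2, 0.4, -1.0]
gripper_width: 0.167
gripper_force: 35.0
```

```bash
python3 err.py
python3 - <<'E'
from h import *
np.set_printoptions(precision=4,suppress=True)
for n in("top","scene"):
    P=np.load(__import__("glob").glob(n+"_dish_*.npy")[0]);P=P[P[:,2]<.02]
    print(n,(P[:,:2].min(0)+P[:,:2].max(0))/2,np.ptp(P,0),cv2.minEnclosingCircle((P[:,:2]*1000).astype(np.float32)))
E
```

```text
tip [ 0.5064 -0.2407  0.1057] rel mouth along/lat/up [-0.0384 -0.0006  0.0017]
stop [ 0.4391 -0.2237  0.1455] rel mouth along/lat/up [-0.1184 -0.0003  0.0015]
rot needed [0.0026 0.0016 0.0025] y.lat 0.9999947578004342
u [ 0.8403 -0.2095 -0.5   ] F [ 0.2057  0.3855 -0.9542] t 13.65 F along/lat/up [ 0.5692  0.4238 -0.7732] w 0.1668825938250083
top [ 0.5839 -0.0519] [0.0863 0.0894 0.0183] ((582.46923828125, -52.07344055175781), 45.71316909790039)
scene [ 0.5802 -0.0523] [0.0903 0.0995 0.0135] ((584.1002807617188, -50.348609924316406), 53.336883544921875)
```

>>> play_rows(
  series=[1,-0.0175,0.0044,0.0072,-0.0253,-0.1016,0,1,-0.0175,0.0044,0.0072,-0.0253,-0.1016,0,1,-0.0175,0.0044,0.0072,-0.0253,-0.1016,0,1,-0.0175,0.0044,0.0072,-0.0253,-0.1016,0,1,-0.0175,0.0044,0.0072,-0.0253,-0.1016,0,1,0,0,0,0,0,0],
)

```text
time_s: 14.25
eef_pos: [0.3866, -0.2101, 0.3686]
tcp_rot: [[-0.969, 0.246, 0.002], [0.246, 0.969, -0.002], [-0.002, -0.001, -1.0]]
wrist_force: [-0.9, 0.1, -0.5]
gripper_width: 0.172
gripper_force: 35.0
```

```bash
python3 rodpose.py; python3 -c "
from rig import *;print(get_state()['joint_positions'])"
```

```text
14.25 [ 0.3866 -0.2101  0.3686] 0.17235529153536483 34.9995356798172 [-0.8571  0.121  -0.5259] [-0.0149 -0.0159  0.0099]
[[-0.9694  0.2455  0.0019]
 [ 0.2455  0.9694 -0.0016]
 [-0.0023 -0.0011 -1.    ]]
0.83 [288.9, 203.5, 350.1, 462.4] x range [-0.0744  0.0453] y [-0.0076 -0.0004  0.0071]
yaw -0.11526126745574987 pitch 0.22778896276033636 topz 0.16769466557987206
rod part 127 [-0.0737  0.0002  0.1756]
[-7.55348597e-01 -2.31318569e-01  2.10591849e+00 -8.35748040e-04
  1.26777673e+00 -2.07855760e+00]
```

>>> play_rows(
  series=[1,0.0102,0.0182,0,0,0,0.0995,1,0.0102,0.0182,0,0,0,0.0995,1,0.0102,0.0182,0,0,0,0.0995,1,0.0102,0.0182,0,0,0,0.0995,1,0.0102,0.0182,0,0,0,0.0995,1,0.0102,0.0182,0,0,0,0.0995,1,0,0,-0.03,0,0,0,1,0,0,-0.03,0,0,0,1,0,0,-0.02,0,0,0,1,0,0,-0.0086,0,0,0],
)

```text
time_s: 15.35
eef_pos: [0.4488, -0.1007, 0.2763]
tcp_rot: [[-0.939, -0.344, -0.006], [-0.344, 0.939, 0.002], [0.005, 0.004, -1.0]]
wrist_force: [0.0, -0.1, -1.0]
gripper_width: 0.167
gripper_force: 35.0
```

>>> play_rows(
  series=[1,0,0,0,0,0,0,1,0,0,0,0,0,0,1,0,0,0,0,0,0],
)

```text
time_s: 15.65
eef_pos: [0.4495, -0.1015, 0.2805]
tcp_rot: [[-0.939, -0.343, 0.002], [-0.343, 0.939, -0.001], [-0.001, -0.002, -1.0]]
wrist_force: [-0.2, -0.0, -0.9]
gripper_width: 0.166
gripper_force: 35.0
```

```bash
python3 err.py; python3 rodpose.py
python3 - <<'E'
from h import *
np.set_printoptions(precision=4,suppress=True)
out=[]
for n in("scene","top"):
    im,d=camera(n);r=masks_of(n,"gauge_rod")
    for q in r[:1]:
        P=pts(n,q["mask"],d);P=P[(P[:,2]>.06)&(P[:,2]<.15)]
        i=np.argsort(P@[.94,.34,0]);print(n,q["conf"],q["box"],"tip",P[i[-8:]].mean(0))
        R=P[(P@[.94,.34,0])>(P@[.94,.34,0]).max()-.065];c=R.mean(0);a=np.linalg.svd(R-c)[2][0];print("rod axis",a,c)
    for q in masks_of(n,"dish")[:1]:
        P=pts(n,q["mask"],d);P=P[P[:,2]<.02];print("dish",q["conf"],(P[:,:2].min(0)+P[:,:2].max(0))/2,np.ptp(P,0))
    out.append(im)
a=cv2.resize(out[0][180:330,150:350],(400,300));b=cv2.resize(out[1][150:300,180:380],(400,300))
cv2.imwrite("pics/fin.png",np.hstack([a,b])[:,:,::-1])
E
```

```text
tip [ 0.5832 -0.053   0.1002] rel mouth along/lat/up [-0.0105  0.2002  0.0115]
stop [ 0.5081 -0.0804  0.1001] rel mouth along/lat/up [-0.0678  0.1554 -0.0217]
rot needed [-0.0265  0.532  -0.5811] y.lat 0.828384835839983
u [ 0.8403 -0.2095 -0.5   ] F [-0.2181 -0.0226 -0.9233] t 15.65 F along/lat/up [ 0.2831 -0.0746 -0.9027] w 0.16632321137606162
15.65 [ 0.4495 -0.1015  0.2805] 0.16632321137606162 34.99977350234985 [-0.2181 -0.0226 -0.9233] [ 0.087   0.0099 -0.0321]
[[-0.9393 -0.3431  0.0019]
 [-0.3431  0.9393 -0.0011]
 [-0.0014 -0.0017 -1.    ]]
0.79 [290.9, 201.7, 352.1, 461.0] x range [-0.0734  0.0464] y [-0.008  -0.0003  0.007 ]
yaw -0.07687728597144952 pitch 0.5045237608822069 topz 0.16725584727040427
rod part 129 [-0.0729 -0.0005  0.175 ]
scene 0.6 [213.4, 194.3, 290.3, 238.4] tip [ 0.5728 -0.0619  0.1031]
rod axis [-0.9397 -0.3416  0.0136] [ 0.5424 -0.073   0.1036]
dish 0.97 [ 0.5795 -0.0562] [0.0885 0.093  0.0138]
top 0.8 [235.9, 221.9, 258.9, 269.9] tip [ 0.5819 -0.0538  0.1038]
rod axis [-0.9384 -0.3455  0.0015] [ 0.5524 -0.0644  0.1048]
dish 0.78 [ 0.5827 -0.0514] [0.0873 0.0893 0.019 ]
```

View pics/fin.png

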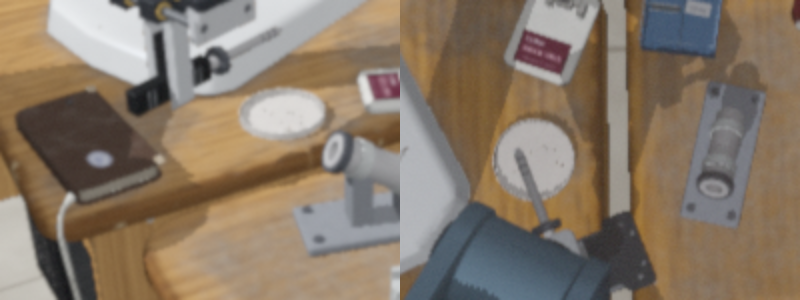

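The left crop shows the rod level above the desk, and the phone is untouched. In the right crop the tip at (520, 155) is over the dish, shifted a little by parallax. The measured tip, about (0.583, -0.053, 0.100), agrees with the dish centre at (0.582, -0.052). I'll hold it for a moment and hand in.

>>> play_rows(
  series=[1,0,0,0,0,0,0,1,0,0,0,0,0,0,1,0,0,0,0,0,0,1,0,0,0,0,0,0,1,0,0,0,0,0,0,1,0,0,0,0,0,0,1,0,0,0,0,0,0,1,0,0,0,0,0,0,1,0,0,0,0,0,0,1,0,0,0,0,0,0],
)

```text
time_s: 17.05
eef_pos: [0.4488, -0.1012, 0.2792]
tcp_rot: [[-0.939, -0.343, -0.0], [-0.343, 0.939, -0.0], [0.0, 0.0, -1.0]]
wrist_force: [-0.6, 0.4, -0.2]
gripper_width: 0.167
gripper_force: 35.0
```

```bash
python3 -c "
from rig import *;print(get_state()['eef_pos']);print(job_done())"
```

```text
[ 0.44877916 -0.10119227  0.27923462]
the job is handed in; nothing more can be done
None
```

The job is handed in at about 17 s: the rod was seated in the tube for 1.5 s at about 18 N and drawn right out, and is now held level and still with its tip over the middle of the dish, about 10 cm above the desk.

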